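# Clamp the glued sanding block

## Robot

A 6-joint arm with a two-finger parallel gripper is mounted at the origin on a cart in front of the work surface, level with it; the furniture and walls round the work are solid. World frame = base frame: x ahead of the robot, y to its left, z up, the work surface at z = 0. Lengths are in m, angles in rad, forces in N, time in s.
With the tool pointing down it reaches from about 0.325 to 0.9 m from the base axis. Payload 3.5 kg.
Tool frame: the origin (TCP) lies at the centre of the arm's flange, where the gripper is bolted on; the fingertips stand 173 mm ahead of it and the grasp point (between the pads) lies 155 mm ahead of it (r.finger_overhang is the z of the fingertips in the tool frame, in m); z points along the fingers, y is the direction in which the jaws open and shut (so a half turn about z gives the same grasp; the last joint's range is limited). The gripper opens to 85 mm and grips with 20 to 120 N. Pads are 22 mm wide; open, the fingers measure 114 mm over their backs; the gripper's body (76 mm by 85 mm) begins 54 mm behind the grasp point. The pads swing forward as they close: fully open they stand 13 mm farther back than shut.
Start: joints at [-1.329, 0.276, -0.026, 1.268, 0, 1.467], TCP at [0.211, -0.588, 0.405] pointing down, gripper open.
Joint ranges: [-3.12, 3.12], [-0.85, 1.88], [-1.08, 1.24], [-1.95, 2.15], [-1.57, 1.53], [-3.14, 3.14]. Speed limits (rad/s): [2.57, 2.57, 3.14, 3.14, 3.14, 3.14].

## Interface

Orientations are given as a rotation vector (axis times angle).
In Python, from workcell import r gives the robot as it stands.
- The arm moves only by the shell command python3 -m creep 'ROWS'. ROWS is JSON, a list of rows, each an object with "rot": the turn, a rotation vector about the tool's x, y, z in degrees, a list of three; "slide": the shift along the tool's x, y, z in mm, a list of three; "gripper": the closure, from -1 (fully open) to 1 (shut). In form: [{"rot": [wx, wy, wz], "slide": [tx, ty, tz], "gripper": gripper}, ...]. A call has 1 to 10 rows; each row shifts and turns the commanded pose from where the row before left it, along the tool's axes as they then stand; what a row does not reach is not made up. A row lasts 1/10 s, in which the tool goes at most 50 mm and 8.59 degrees, less where a joint would pass 70% of its speed; a pose out of reach is approached as far as the arm can. A call is refused whole if a number of a shift passes 50 or a number of a turn 8.59, either way. A call with a gripper value outside its range is refused whole. The fingers move at their own pace and stop on an object; the grip force is fixed at half the most. Time passes only in rows, so rows that do not move let the fingers close. It gives the time, the measured TCP pose, the force and the opening at its end, in the units of the state.
- r.read_state(): the state, without advancing time (a new reading comes with each control period).
- r.snapshot(name): name is "side" or "top"; returns the picture (420x560x3 uint8, blue, green, red); there is no depth.
- r.get_calibration(name): a dict with "vfov" (degrees; the focal length in pixels is half the picture's height over the tangent of half this angle, whatever the lens; pixels are square), "cx", "cy" (the principal point, pixels), "world_from_camera" (4x4, takes a point from camera to world coordinates). Camera axes: x right, y down, z forward; pixel columns grow to the right and rows downward; lengths in m; the calibration is good to about 2 mm. A picture is of the moment at which its call begins. get_calibration takes no time and is no camera call.
- r.job_done(): hands the job in, once; it reports no verdict.
The state is a dict: "clock": time; "joints": joint angles; "qd": joint speeds; "joint_torque": joint torques, N m; "ee_pos": TCP position; "tcp_rot": TCP orientation; "wrist_force": force on the tool from outside, world axes, zero at the start; "torque": the same for the moment, N m; "width": finger opening in m.
Only numpy, scipy, OpenCV 4.12 (cv2) and the standard library are available. Lean on these libraries where they do the work, as an engineer would, in place of code of your own. Each camera call takes 0.05 s, during which the arm holds its last target. There are 200 camera calls.

## Task

A new face has been glued to the black sanding block: clamp it with the orange-handled clamp it lies under. First press firmly down on the clamp's round black thumb rest, so that the free jaw slides down the bar, its foot meets the block and the arm tilts and binds; then let go and screw the orange wing handle tight, most of a quarter turn clockwise seen from above. Do not shift the block, let go of the clamp at the end, and leave the blue-handled clamp alone.

Things in the scene. Friction and masses are not known exactly. Their poses are not given: they have to be found in the camera images.
- clamp: the orange-handled bar clamp: plywood board 240 (x) x 140 x 12 mm, fixed flat on the trolley; origin at the centre of its underside, z up. At x = +95 mm stands a steel bar (22 x 8 mm, top 152 mm up); on it slides the free jaw, a steel arm 20 mm wide and 16 thick that reaches towards -x, with a thumb rest at x = +50 and the screw at x = -40 mm
- clamp_rest (a point): centre of the top of the round black thumb rest (26 mm wide) on the arm, 16 mm above it. Pressed here the jaw slides down the bar against about 5 N and stays where left; it starts 20 to 40 mm above the block. With the foot on the block the arm tilts nose-up and yields about 2.5 N per mm more: 15 to 20 N in all (4 to 6 mm past touch) tilts it about 2 degrees, and it stays bound
- clamp_wing (a point): centre of the orange wing handle, on the screw's axis: upright grip 56 mm long (point x), 14 thick (point y), 34 tall (17 up and down from here); the arm's top is 28 mm below here, a collar 20 mm wide between. It starts nearly along the arm. Turns clockwise seen from above to tighten, against about 0.1 N m, and rises about 1 mm with the arm meanwhile
- clamp_screw (a joint): angle of the orange wing handle, rad; starts between 0 and 0.15 and grows as it is turned clockwise seen from above (tightening), stop at 2.6. Each rad drives the foot 1 mm farther out of the arm
- clamp_foot: steel foot of that clamp, a 28 mm disc with a domed underside at the lower end of the screw; origin at the middle of its underside, which comes down on the block
- sand_block: black sanding block to be clamped, 62 x 118 x 31 mm, lying flat and loose on the plywood board under the foot; origin at the centre of its underside, y along its length, z up
- spare_wing (a point): centre of the blue wing handle of the second, otherwise identical clamp, which has a red tin under it: leave it alone
Mind the look-alikes: they are no part of the job. There is more than one size of the sand_block; the one meant has the size given above.

How it is judged:
By the outcome, as a careful person would: the job done as asked, in the order asked, and still so for the second after the job is handed in, with the robot touching nothing.
It also fails if it takes over 45 s, if anything falls off the work surface, if the arm or the gripper's body presses on something with over 40 N, if the wrist force passes 120 N, or if a joint passes its speed limit or range.

## Working session

There is one attempt and no reset: what is moved stays moved. The work goes in short steps, Python scripts to look and compute and a shell command to move; the robot and the scene stay as the last step left them, time stands still between calls to the robot, and variables do not carry over. Pictures are saved under pics/ and viewed, about 8 in all and at most 12, crops included, and the job is handed in when it is done.

```bash
mkdir -p pics; ls
python3 - <<'E'
from workcell import r
import cv2
for n in("side","top"):
    cv2.imwrite(f"pics/{n}0.png",r.snapshot(n)); c=r.get_calibration(n); print(n,c)
print(r.read_state())
E
```

```text
pics
side {'vfov': 56.01186393713549, 'cx': 285.1719484761278, 'cy': 203.0558822590865, 'world_from_camera': array([[-0.9730854 , -0.14483306,  0.1792434 ,  0.33430465],
       [-0.2301976 ,  0.574903  , -0.78517234,  0.73965293],
       [ 0.01067135, -0.80530114, -0.59276994,  0.71788731],
       [ 0.        ,  0.        ,  0.        ,  1.        ]])}
top {'vfov': 56.30415016262151, 'cx': 280.4285125873109, 'cy': 209.40509437052768, 'world_from_camera': array([[ 9.35931308e-04, -9.87336525e-01,  1.58637040e-01,
         3.67105945e-01],
       [-9.99315526e-01,  4.94313511e-03,  3.66612271e-02,
        -5.19623339e-02],
       [-3.69811329e-02, -1.58562769e-01, -9.86656092e-01,
         9.51494676e-01],
       [ 0.00000000e+00,  0.00000000e+00,  0.00000000e+00,
         1.00000000e+00]])}
{'clock': 0.1, 'joints': array([-1.32937628e+00,  2.77066694e-01, -2.77501894e-02,  1.26799545e+00,
       -1.56861211e-05,  1.46736646e+00]), 'qd': array([ 0.00078612, -0.00320019,  0.00293305,  0.0014113 ,  0.00034738,
        0.00071485]), 'joint_torque': array([ 1.08529319e-03, -4.46708357e+01,  2.96128392e+01,  8.49576609e-03,
       -7.32691842e-05, -3.46751705e-06]), 'ee_pos': array([ 0.21116969, -0.58786382,  0.40366206]), 'tcp_rot': array([-3.09302756e+00, -5.38663998e-01,  2.42741338e-04]), 'wrist_force': array([ 0.81620478,  0.33415567, -0.39659824]), 'torque': array([-0.0074382 ,  0.03369345,  0.00077655]), 'width': 0.08565986381864359}
```

View pics/side0.png

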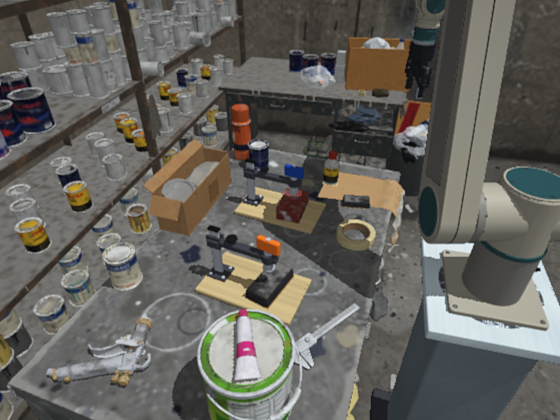

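View pics/top0.png

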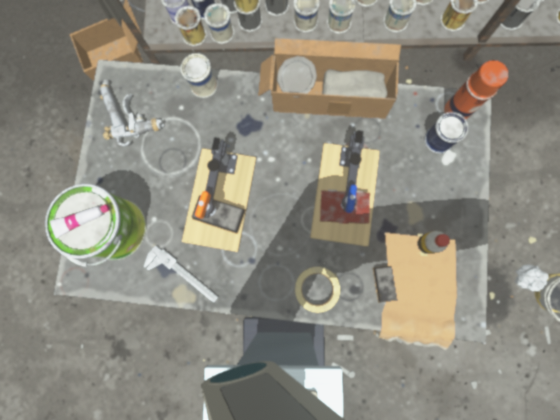

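Candidates seen. The orange wing is at top (203,205) / side (268,245) with a black block under it at (218,214) / (268,285). The blue wing, at (350,200) / (293,170), has the red tin and is not for this job. The small black block on the cardboard, at (385,283) / (355,200), is a look-alike. I choose the orange clamp and check it in close crops.

Run:
```python
import cv2,numpy as np
s=cv2.imread("pics/side0.png")[215:325,185:325]; t=cv2.imread("pics/top0.png")[125:255,175:265]
a=cv2.resize(s,None,fx=3.4,fy=3.4,interpolation=cv2.INTER_CUBIC); b=cv2.resize(t,None,fx=3.4,fy=3.4,interpolation=cv2.INTER_CUBIC)
h=max(a.shape[0],b.shape[0]); f=lambda m:cv2.copyMakeBorder(m,0,h-m.shape[0],0,0,0)
o=np.hstack([f(a),f(b)]);print(o.shape,a.shape);cv2.imwrite("pics/crop0.png",o)
```

```text
(442, 782, 3) (374, 476, 3)
```

View pics/crop0.png

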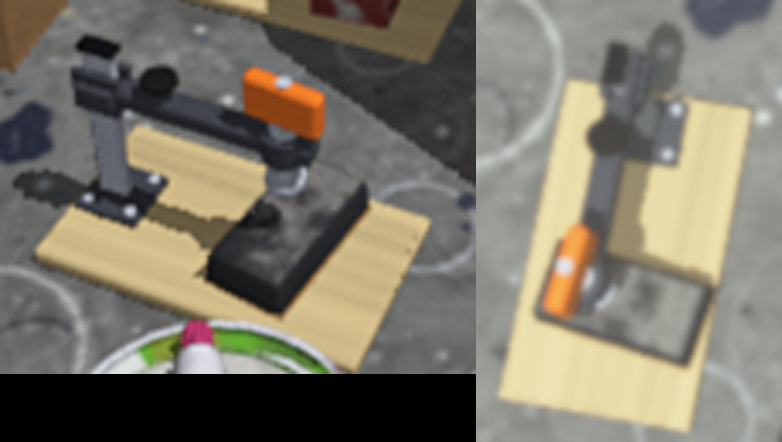

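The crop shows the orange wing, side crop (285,103) / top crop (569,268), and the round black thumb rest at (159,79) / (606,137). The black block lies flat under the foot. The board corners are clear in the top view.

```bash
cat > h.py <<'E'
import numpy as np,cv2
from workcell import r
def ray(n,p):
    c=r.get_calibration(n);T=c["world_from_camera"];f=210/np.tan(np.radians(c["vfov"]/2))
    d=T[:3,:3]@np.array([(p[0]-c["cx"])/f,(p[1]-c["cy"])/f,1]);return T[:3,3],d/np.linalg.norm(d)
def plane(n,p,z):
    o,d=ray(n,p);return o+d*(z-o[2])/d[2]
def tri(ps,pt):
    o1,d1=ray("side",ps);o2,d2=ray("top",pt)
    s=np.linalg.lstsq(np.c_[d1,-d2],o2-o1,rcond=None)[0];a=o1+s[0]*d1;b=o2+s[1]*d2
    return (a+b)/2,np.linalg.norm(a-b)*1e3
def proj(n,P):
    c=r.get_calibration(n);T=np.linalg.inv(c["world_from_camera"]);f=210/np.tan(np.radians(c["vfov"]/2))
    q=T[:3,:3]@P+T[:3,3];return np.array([c["cx"]+f*q[0]/q[2],c["cy"]+f*q[1]/q[2]])
def orange(im,box):
    h=cv2.cvtColor(im,cv2.COLOR_BGR2HSV);m=cv2.inRange(h,(4,170,120),(17,255,255));k=np.zeros_like(m)
    x0,y0,x1,y1=box;k[y0:y1,x0:x1]=m[y0:y1,x0:x1];return k
E
python3 - <<'E'
from h import *
np.set_printoptions(precision=4,suppress=True)
T=lambda X,Y:(175+(X-476+.5)/3.4-.5,125+(Y+.5)/3.4-.5); S=lambda X,Y:(185+(X+.5)/3.4-.5,215+(Y+.5)/3.4-.5)
C=np.array([plane("top",T(*p),.012) for p in[(565,80),(752,108),(690,432),(500,398)]]);print(C, [np.linalg.norm(C[i]-C[i-1]) for i in range(4)])
o=C.mean(0);ax=(C[0]+C[1]-C[2]-C[3])[:2];print("top centre",o,"yaw",np.degrees(np.arctan2(ax[1],ax[0])))
print("side corners",[plane("side",S(*p),.012) for p in[(430,222),(36,256),(360,372)]])
B=[plane("top",T(*p),.043) for p in[(540,314),(690,362),(715,287),(566,243)]];print("block",np.array(B),[np.linalg.norm(B[i]-B[i-1]) for i in range(4)])
im={n:cv2.imread(f"pics/{n}0.png") for n in("side","top")};c={}
for n,b in(("side",(240,225,300,265)),("top",(185,180,220,225))):
    k=orange(im[n],b);ys,xs=np.nonzero(k);c[n]=(xs.mean(),ys.mean());print(n,c[n],len(xs),cv2.minAreaRect(np.c_[xs,ys].astype(np.float32)))
w,e=tri(c["side"],c["top"]);print("wing",w,e)
t,e=tri(S(159,77),T(606,137));print("rest",t,e)
y=np.arctan2(ax[1],ax[0]);R=np.array([[np.cos(y),-np.sin(y)],[np.sin(y),np.cos(y)]])
for n,p in(("wing",w),("rest",t)):print(n,"in clamp",R.T@(p-o)[:2],p[2])
E
```

```text
[[0.6747 0.1829 0.012 ]
 [0.6519 0.0443 0.012 ]
 [0.4161 0.0855 0.012 ]
 [0.4403 0.2217 0.012 ]] [np.float64(0.23762038433052676), np.float64(0.1404843376563781), np.float64(0.23940731890901448), np.float64(0.13829256067283136)]
top centre [0.5457 0.1336 0.012 ] yaw -9.652965863687909
side corners [array([0.4164, 0.0908, 0.012 ]), array([0.6715, 0.1856, 0.012 ]), array([0.4366, 0.2249, 0.012 ])]
block [[0.4961 0.187  0.043 ]
 [0.4623 0.0819 0.043 ]
 [0.5144 0.0654 0.043 ]
 [0.5461 0.1705 0.043 ]] [np.float64(0.05270834042521389), np.float64(0.11044185261270706), np.float64(0.05462742837126426), np.float64(0.1097600356065093)]
side (np.float64(268.0302013422819), np.float64(245.0704697986577)) 298 ((267.9275207519531, 244.676025390625), (26.81566619873047, 12.945493698120117), 22.380136489868164)
top (np.float64(201.7913043478261), np.float64(204.48695652173913)) 115 ((201.5500030517578, 203.8500213623047), (6.640782833099365, 25.298221588134766), 18.434947967529297)
wing [0.507  0.1423 0.1499] 0.501575435602719
rest [0.5959 0.1241 0.1373] 0.04282835399071286
wing in clamp [-0.0397  0.0021] 0.14988884980062073
rest in clamp [ 0.051  -0.0009] 0.1372625314072219
```

```bash
python3 -m creep '[{"rot":[0,0,-8.4],"slide":[0,0,-8],"gripper":1},{"rot":[0,0,-8.4],"slide":[0,0,-8],"gripper":1},{"rot":[0,0,-8.4],"slide":[0,0,-8],"gripper":1},{"rot":[0,0,-8.4],"slide":[0,0,-8],"gripper":1},{"rot":[0,0,-8.4],"slide":[0,0,-8],"gripper":1},{"rot":[0,0,-8.4],"slide":[0,0,-8],"gripper":1},{"rot":[0,0,-8.4],"slide":[0,0,-8],"gripper":1},{"rot":[0,0,-8.4],"slide":[0,0,-8],"gripper":1},{"rot":[0,0,-8.4],"slide":[0,0,-8],"gripper":1},{"rot":[0,0,-8.4],"slide":[0,0,0],"gripper":1}]'
python3 -m creep '[{"rot":[0,0,-8.4],"slide":[0,0,0],"gripper":1},{"rot":[0,0,-8.4],"slide":[0,0,0],"gripper":1},{"rot":[0,0,-8.4],"slide":[0,0,0],"gripper":1},{"rot":[0,0,-8.4],"slide":[0,0,0],"gripper":1},{"rot":[0,0,-8.4],"slide":[0,0,0],"gripper":1},{"rot":[0,0,-8.4],"slide":[0,0,0],"gripper":1},{"rot":[0,0,-8.0],"slide":[0,0,0],"gripper":1},{"rot":[0,0,-8.2],"slide":[0,0,0],"gripper":1},{"rot":[0,0,0],"slide":[0,0,0],"gripper":1}]'
cat > go.py <<'E'
# print tool-frame vector (mm) from tcp to a world target, and rotvec (deg, tool axes) to tool-down with x at yaw
import sys
from h import *
from scipy.spatial.transform import Rotation as Ro
x,y,z,yaw=map(float,sys.argv[1:5]);s=r.read_state();R=Ro.from_rotvec(s["tcp_rot"])
W=Ro.from_euler("z",yaw,degrees=True)*Ro.from_rotvec([np.pi,0,0])
np.set_printoptions(precision=2,suppress=True)
print("t",s["clock"],"ee",s["ee_pos"]*1e3,"slide mm",R.inv().apply(np.array([x,y,z])-s["ee_pos"])*1e3,"rot deg",np.degrees((R.inv()*W).as_rotvec()),"F",s["wrist_force"],"tq",s["torque"],"w",s["width"],"ov",r.finger_overhang,"q",s["joints"])
E
python3 go.py .5955 .1247 .40 170.35
```

```text
clock: 1.1
ee_pos: [0.2113, -0.5884, 0.4775]
tcp_rot: [1.931, 2.477, -0.001]
wrist_force: [-0.3, 0.0, 0.2]
width: 0.0
clock: 2.0
ee_pos: [0.2112, -0.5881, 0.476]
tcp_rot: [-0.265, -3.13, -0.002]
wrist_force: [0.3, -0.1, 0.8]
width: 0.0
t 2.0 ee [ 211.2  -588.08  476.03] slide mm [-259.26  767.08   76.8 ] rot deg [ 0.07 -0.03 -0.01] F [ 0.33 -0.07  0.81] tq [ 0.04 -0.03 -0.01] w 1.620769270888309e-05 ov 0.1734 q [-1.33  0.25  0.09  1.41 -0.   -1.16]
```

```bash
python3 -m creep '[{"rot":[0,0,0],"slide":[-13,38.4,0],"gripper":1},{"rot":[0,0,0],"slide":[-13,38.4,0],"gripper":1},{"rot":[0,0,0],"slide":[-13,38.4,0],"gripper":1},{"rot":[0,0,0],"slide":[-13,38.4,0],"gripper":1},{"rot":[0,0,0],"slide":[-13,38.4,0],"gripper":1},{"rot":[0,0,0],"slide":[-13,38.4,0],"gripper":1},{"rot":[0,0,0],"slide":[-13,38.4,0],"gripper":1},{"rot":[0,0,0],"slide":[-13,38.4,0],"gripper":1},{"rot":[0,0,0],"slide":[-13,38.4,0],"gripper":1},{"rot":[0,0,0],"slide":[-13,38.4,0],"gripper":1}]'
python3 -m creep '[{"rot":[0,0,0],"slide":[-13,38.4,0],"gripper":1},{"rot":[0,0,0],"slide":[-13,38.4,0],"gripper":1},{"rot":[0,0,0],"slide":[-13,38.4,0],"gripper":1},{"rot":[0,0,0],"slide":[-13,38.4,0],"gripper":1},{"rot":[0,0,0],"slide":[-13,38.4,10],"gripper":1},{"rot":[0,0,0],"slide":[-13,38.4,20],"gripper":1},{"rot":[0,0,0],"slide":[-13,38.4,20],"gripper":1},{"rot":[0,0,0],"slide":[-13,38.4,20],"gripper":1},{"rot":[0,0,0],"slide":[-13,38.4,20],"gripper":1},{"rot":[0,0,0],"slide":[-13,38.4,20],"gripper":1}]'
python3 -m creep '[{"rot":[0,0,0],"slide":[0,0,10],"gripper":1},{"rot":[0,0,0],"slide":[0,0,0],"gripper":1},{"rot":[0,0,0],"slide":[0,0,0],"gripper":1}]'
python3 go.py .5955 .1247 .331 170.35
python3 - <<'E'
from h import *
a=r.snapshot("side");b=r.snapshot("top");cv2.imwrite("pics/s1.png",a);cv2.imwrite("pics/t1.png",b)
cv2.imwrite("pics/c1.png",np.hstack([cv2.resize(a[170:300,190:320],(390,390),interpolation=2),cv2.resize(b[125:255,160:290],(390,390),interpolation=2)]))
E
```

```text
clock: 3.0
ee_pos: [0.4041, -0.2298, 0.4766]
tcp_rot: [0.27, 3.13, 0.0]
wrist_force: [1.1, -0.9, 0.3]
width: -0.0003
clock: 4.0
ee_pos: [0.5966, 0.127, 0.3657]
tcp_rot: [-0.269, -3.13, 0.0]
wrist_force: [0.2, -0.9, 0.5]
width: -0.0004
clock: 4.3
ee_pos: [0.5958, 0.1247, 0.3567]
tcp_rot: [-0.267, -3.129, 0.001]
wrist_force: [-0.8, -1.3, -0.1]
width: -0.0
t 4.3 ee [595.82 124.73 356.7 ] slide mm [ 0.28 -0.07 25.7 ] rot deg [-0.04 -0.05 -0.1 ] F [-0.83 -1.28 -0.06] tq [ 0.03 -0.01 -0.05] w -6.401058877690642e-06 ov 0.1734 q [ 0.1   0.28 -0.13  1.17 -0.    0.27]
```

View pics/c1.png

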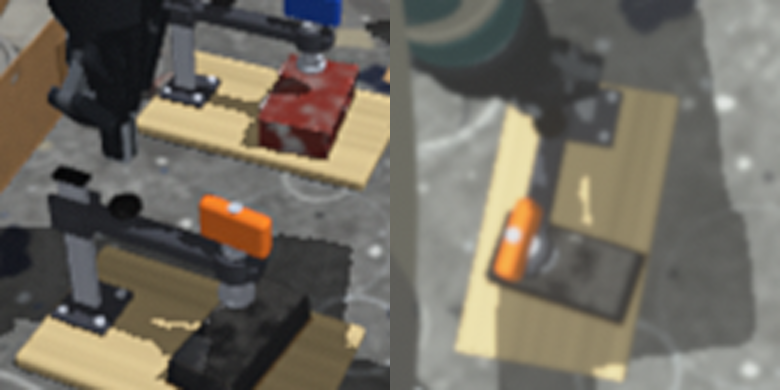

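The shut fingertips (side crop 122,155) hang right over the thumb rest (125,205), and everything around them is clear. Next I press down.

```bash
python3 -m creep '[{"rot":[0,0,0],"slide":[0,0,15],"gripper":1},{"rot":[0,0,0],"slide":[0,0,15],"gripper":1},{"rot":[0,0,0],"slide":[0,0,8],"gripper":1},{"rot":[0,0,0],"slide":[0,0,3],"gripper":1},{"rot":[0,0,0],"slide":[0,0,3],"gripper":1},{"rot":[0,0,0],"slide":[0,0,3],"gripper":1},{"rot":[0,0,0],"slide":[0,0,3],"gripper":1},{"rot":[0,0,0],"slide":[0,0,3],"gripper":1},{"rot":[0,0,0],"slide":[0,0,0],"gripper":1}]'
python3 -m creep '[{"rot":[0,0,0],"slide":[0,0,3],"gripper":1},{"rot":[0,0,0],"slide":[0,0,3],"gripper":1},{"rot":[0,0,0],"slide":[0,0,3],"gripper":1},{"rot":[0,0,0],"slide":[0,0,0],"gripper":1}]'
```

```text
clock: 5.3
ee_pos: [0.596, 0.1254, 0.3041]
tcp_rot: [-0.264, -3.13, 0.0]
wrist_force: [-2.4, -0.5, 2.4]
width: -0.0001
clock: 5.7
ee_pos: [0.5963, 0.1254, 0.295]
tcp_rot: [0.264, 3.13, 0.0]
wrist_force: [-1.4, -0.2, 3.1]
width: -0.0003
```

```bash
python3 -m creep '[{"rot":[0,0,0],"slide":[0,0,2],"gripper":1},{"rot":[0,0,0],"slide":[0,0,2],"gripper":1},{"rot":[0,0,0],"slide":[0,0,0],"gripper":1}]'
python3 -m creep '[{"rot":[0,0,0],"slide":[0,0,2],"gripper":1},{"rot":[0,0,0],"slide":[0,0,2],"gripper":1},{"rot":[0,0,0],"slide":[0,0,0],"gripper":1}]'
```

```text
clock: 6.0
ee_pos: [0.5963, 0.1254, 0.2906]
tcp_rot: [0.264, 3.13, 0.0]
wrist_force: [-3.1, -0.3, 3.6]
width: -0.0
clock: 6.3
ee_pos: [0.5963, 0.1254, 0.2865]
tcp_rot: [0.264, 3.13, 0.0]
wrist_force: [-1.5, -0.5, 3.2]
width: 0.0001
```

```bash
for i in 1; do python3 -m creep '[{"rot":[0,0,0],"slide":[0,0,2],"gripper":1},{"rot":[0,0,0],"slide":[0,0,1.5],"gripper":1},{"rot":[0,0,0],"slide":[0,0,0],"gripper":1}]'; done
python3 -m creep '[{"rot":[0,0,0],"slide":[0,0,1.5],"gripper":1},{"rot":[0,0,0],"slide":[0,0,1.5],"gripper":1},{"rot":[0,0,0],"slide":[0,0,0],"gripper":1}]'
```

```text
clock: 6.6
ee_pos: [0.5964, 0.1254, 0.283]
tcp_rot: [0.264, 3.13, 0.0]
wrist_force: [-1.1, -0.2, 3.0]
width: 0.0
clock: 6.9
ee_pos: [0.5964, 0.1254, 0.28]
tcp_rot: [0.264, 3.13, 0.0]
wrist_force: [-1.6, -0.5, 4.2]
width: -0.0001
```

```bash
python3 -m creep '[{"rot":[0,0,0],"slide":[0,0,1.5],"gripper":1},{"rot":[0,0,0],"slide":[0,0,1.5],"gripper":1},{"rot":[0,0,0],"slide":[0,0,0],"gripper":1}]'
python3 -m creep '[{"rot":[0,0,0],"slide":[0,0,1.5],"gripper":1},{"rot":[0,0,0],"slide":[0,0,1.5],"gripper":1},{"rot":[0,0,0],"slide":[0,0,0],"gripper":1}]'
```

```text
clock: 7.2
ee_pos: [0.5965, 0.1254, 0.2774]
tcp_rot: [0.264, 3.13, 0.0]
wrist_force: [-2.6, 0.4, 4.9]
width: -0.0
clock: 7.5
ee_pos: [0.5968, 0.1253, 0.2755]
tcp_rot: [0.264, 3.128, 0.0]
wrist_force: [-3.0, -0.7, 9.3]
width: -0.0001
```

```bash
python3 -m creep '[{"rot":[0,0,0],"slide":[0,0,1.5],"gripper":1},{"rot":[0,0,0],"slide":[0,0,1.5],"gripper":1},{"rot":[0,0,0],"slide":[0,0,0],"gripper":1},{"rot":[0,0,0],"slide":[0,0,0],"gripper":1}]'
```

```text
clock: 7.9
ee_pos: [0.5971, 0.1253, 0.2736]
tcp_rot: [0.264, 3.127, 0.0]
wrist_force: [-3.4, -1.4, 13.5]
width: -0.0003
```

```bash
python3 -m creep '[{"rot":[0,0,0],"slide":[0,0,1.5],"gripper":1},{"rot":[0,0,0],"slide":[0,0,1],"gripper":1},{"rot":[0,0,0],"slide":[0,0,0],"gripper":1},{"rot":[0,0,0],"slide":[0,0,0],"gripper":1}]'
```

```text
clock: 8.3
ee_pos: [0.5974, 0.1253, 0.2721]
tcp_rot: [0.264, 3.126, 0.0]
wrist_force: [-4.6, -1.0, 16.7]
width: 0.0002
```

```bash
python3 -m creep '[{"rot":[0,0,0],"slide":[0,0,1],"gripper":1},{"rot":[0,0,0],"slide":[0,0,0],"gripper":1},{"rot":[0,0,0],"slide":[0,0,0],"gripper":1}]'
python3 -m creep '[{"rot":[0,0,0],"slide":[0,0,-3],"gripper":1},{"rot":[0,0,0],"slide":[0,0,-6],"gripper":1},{"rot":[0,0,0],"slide":[0,0,-20],"gripper":1},{"rot":[0,0,0],"slide":[0,0,-30],"gripper":1},{"rot":[0,0,0],"slide":[0,0,-30],"gripper":-1},{"rot":[0,0,0],"slide":[0,0,-30],"gripper":-1},{"rot":[0,0,0],"slide":[0,0,0],"gripper":-1},{"rot":[0,0,0],"slide":[0,0,0],"gripper":-1}]'
python3 - <<'E'
from h import *
np.set_printoptions(precision=4,suppress=True)
a=r.snapshot("side");b=r.snapshot("top");cv2.imwrite("pics/s2.png",a);cv2.imwrite("pics/t2.png",b);c={}
for n,m,bx in(("side",a,(240,225,300,285)),("top",b,(180,180,220,230))):
    k=orange(m,bx);ys,xs=np.nonzero(k);c[n]=(xs.mean(),ys.mean());print(n,c[n],len(xs),cv2.minAreaRect(np.c_[xs,ys].astype(np.float32)))
print(tri(c["side"],c["top"]))
cv2.imwrite("pics/c2.png",np.hstack([cv2.resize(a[170:300,190:320],(390,390),interpolation=2),cv2.resize(b[125:255,160:290],(390,390),interpolation=2)]))
E
python3 go.py .5065 .141 .40 170.35
```

```text
clock: 8.6
ee_pos: [0.5975, 0.1253, 0.2714]
tcp_rot: [0.264, 3.126, 0.0]
wrist_force: [-4.8, -2.0, 19.3]
width: 0.0003
clock: 9.4
ee_pos: [0.5965, 0.1254, 0.3868]
tcp_rot: [0.264, 3.129, 0.0]
wrist_force: [-1.3, -0.4, -0.3]
width: 0.0584
side (np.float64(267.7298245614035), np.float64(257.4035087719298)) 285 ((267.3904113769531, 256.95892333984375), (26.21721649169922, 12.757485389709473), 20.556045532226562)
top (np.float64(206.02439024390245), np.float64(206.71544715447155)) 123 ((206.00003051757812, 206.00003051757812), (6.957010269165039, 25.298219680786133), 18.434946060180664)
(array([0.5084, 0.1417, 0.1129]), np.float64(0.5679738730118296))
t 9.5 ee [595.7  125.32 384.85] slide mm [ 90.61   0.51 -14.89] rot deg [-0.04 -0.17  0.01] F [-0.21 -0.3  -0.16] tq [-0.03  0.04  0.01] w 0.07253070654452641 ov 0.1734 q [ 0.1   0.26 -0.09  1.22  0.    0.27]
```

View pics/c2.png

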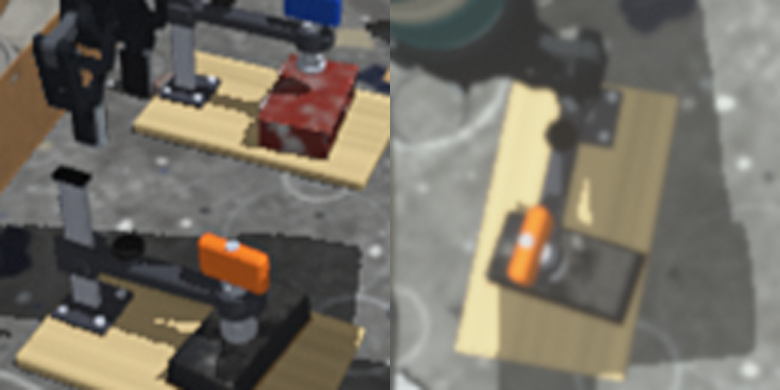

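The jaw is down with the foot on the block, and the rest stayed low after release, so it is bound. The block looks unmoved. The wing is now at about (0.507, 0.1415, 0.114), about 3° clockwise off the arm.

```bash
python3 -m creep '[{"rot":[0,0,3.5],"slide":[30,0.4,0],"gripper":-1},{"rot":[0,0,0],"slide":[30,-1.5,0],"gripper":-1},{"rot":[0,0,0],"slide":[30,-1.5,0],"gripper":-1},{"rot":[0,0,0],"slide":[0,0,25],"gripper":-1},{"rot":[0,0,0],"slide":[0,0,20],"gripper":-1},{"rot":[0,0,0],"slide":[0,0,0],"gripper":-1},{"rot":[0,0,0],"slide":[0,0,0],"gripper":-1}]'
python3 go.py .507 .1415 .273 166.85
```

```text
clock: 10.2
ee_pos: [0.5071, 0.1414, 0.3404]
tcp_rot: [-0.359, -3.118, 0.001]
wrist_force: [1.0, -0.0, 0.2]
width: 0.0852
t 10.2 ee [507.05 141.43 340.41] slide mm [-0.13  0.14 67.41] rot deg [-0.07 -0.17  0.01] F [ 1.04 -0.04  0.18] tq [-0.04 -0.03 -0.01] w 0.0852235950000021 ov 0.1734 q [ 0.15  0.15 -0.33  1.1  -0.    0.38]
```

```bash
python3 -m creep '[{"rot":[0,0,0],"slide":[0,0,20],"gripper":-1},{"rot":[0,0,0],"slide":[0,0,20],"gripper":-1},{"rot":[0,0,0],"slide":[0,0,15],"gripper":-1},{"rot":[0,0,0],"slide":[0,0,12],"gripper":-1},{"rot":[0,0,0],"slide":[0,0,0],"gripper":-1},{"rot":[0,0,0],"slide":[0,0,0],"gripper":-1}]'
python3 - <<'E'
from h import *
a=r.snapshot("side");b=r.snapshot("top")
cv2.imwrite("pics/c3.png",np.hstack([cv2.resize(a[190:300,210:320],(390,390),interpolation=2),cv2.resize(b[125:255,160:290],(390,390),interpolation=2)]))
E
python3 go.py .507 .1415 .273 166.85
```

```text
clock: 10.8
ee_pos: [0.5081, 0.1415, 0.2752]
tcp_rot: [0.36, 3.12, 0.0]
wrist_force: [0.3, -0.4, 0.4]
width: 0.0854
t 10.9 ee [508.38 141.6  275.87] slide mm [ 1.33 -0.41  2.87] rot deg [0.05 0.12 0.  ] F [-0.07 -1.35 -0.34] tq [-0.02 -0.08  0.01] w 0.08562688235212536 ov 0.1734 q [ 0.15  0.21 -0.4   0.96 -0.    0.38]
```

View pics/c3.png

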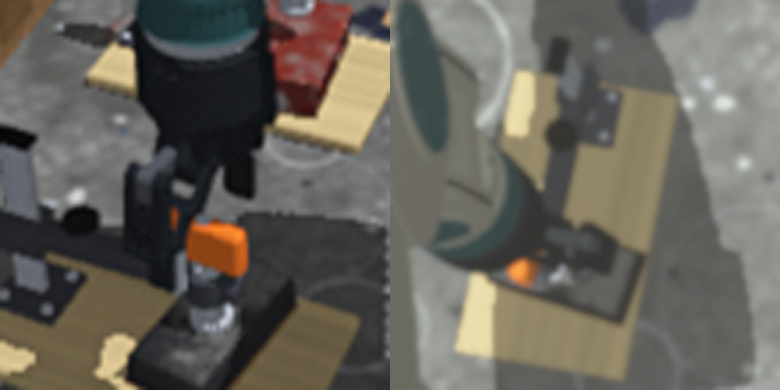

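The wing stands between the two open fingers. Next I close on it.

```bash
python3 -m creep '[{"rot":[0,0,0],"slide":[0,0,0],"gripper":-0.2},{"rot":[0,0,0],"slide":[0,0,0],"gripper":0.2},{"rot":[0,0,0],"slide":[0,0,0],"gripper":0.5},{"rot":[0,0,0],"slide":[0,0,0],"gripper":0.6},{"rot":[0,0,0],"slide":[0,0,0],"gripper":0.7},{"rot":[0,0,0],"slide":[0,0,0],"gripper":0.8},{"rot":[0,0,0],"slide":[0,0,0],"gripper":1},{"rot":[0,0,0],"slide":[0,0,0],"gripper":1}]'
python3 go.py .507 .1415 .273 166.85
```

```text
clock: 11.7
ee_pos: [0.5076, 0.1411, 0.2749]
tcp_rot: [0.36, 3.121, -0.003]
wrist_force: [-0.8, -5.5, 3.8]
width: 0.0132
t 11.7 ee [507.6  141.1  274.89] slide mm [0.67 0.26 1.89] rot deg [-0.1   0.02 -0.02] F [-0.76 -5.52  3.83] tq [-1.01  0.19 -0.02] w 0.013221704960530586 ov 0.1734 q [ 0.15  0.21 -0.4   0.96 -0.    0.38]
```

```bash
python3 -m creep '[{"rot":[0,0,0],"slide":[0,-0.8,0],"gripper":1},{"rot":[0,0,2],"slide":[0,0,0],"gripper":1},{"rot":[0,0,4],"slide":[0,0,0],"gripper":1},{"rot":[0,0,5],"slide":[0,0,0],"gripper":1},{"rot":[0,0,5],"slide":[0,0,-0.2],"gripper":1},{"rot":[0,0,5],"slide":[0,0,0],"gripper":1},{"rot":[0,0,5],"slide":[0,0,-0.2],"gripper":1},{"rot":[0,0,4],"slide":[0,0,0],"gripper":1},{"rot":[0,0,0],"slide":[0,0,0],"gripper":1}]'
python3 go.py .507 .1415 .273 136.85
```

```text
clock: 12.6
ee_pos: [0.5078, 0.1406, 0.2754]
tcp_rot: [1.154, 2.92, -0.001]
wrist_force: [0.9, -2.3, 4.7]
width: 0.0135
t 12.6 ee [507.8  140.56 275.38] slide mm [1.23 0.14 2.38] rot deg [-0.02  0.09  0.01] F [ 0.91 -2.3   4.73] tq [-1.3   0.31 -0.06] w 0.013452606490686298 ov 0.1734 q [ 0.15  0.21 -0.4   0.96 -0.    0.9 ]
```

```bash
python3 -m creep '[{"rot":[0,0,3],"slide":[0,0,0],"gripper":1},{"rot":[0,0,6],"slide":[0,0,-0.2],"gripper":1},{"rot":[0,0,6],"slide":[0,0,0],"gripper":1},{"rot":[0,0,6],"slide":[0,0,-0.2],"gripper":1},{"rot":[0,0,6],"slide":[0,0,0],"gripper":1},{"rot":[0,0,6],"slide":[0,0,-0.2],"gripper":1},{"rot":[0,0,6],"slide":[0,0,0],"gripper":1},{"rot":[0,0,6],"slide":[0,0,0],"gripper":1},{"rot":[0,0,5],"slide":[0,0,0],"gripper":1},{"rot":[0,0,0],"slide":[0,0,0],"gripper":1}]'
python3 go.py .507 .1415 .273 86.85
```

```text
clock: 13.6
ee_pos: [0.5082, 0.1408, 0.2762]
tcp_rot: [2.279, 2.161, 0.002]
wrist_force: [3.0, -3.0, 3.8]
width: 0.0132
t 13.6 ee [508.23 140.83 276.19] slide mm [ 0.6  -1.27  3.19] rot deg [ 0.1  -0.01  0.09] F [ 3.01 -3.01  3.76] tq [-1.03  0.48  0.04] w 0.013152094574139283 ov 0.1734 q [ 0.15  0.21 -0.4   0.96 -0.    1.77]
```

```bash
python3 -m creep '[{"rot":[0,0,0],"slide":[0,0,0],"gripper":0.5},{"rot":[0,0,0],"slide":[0,0,0],"gripper":0},{"rot":[0,0,0],"slide":[0,0,0],"gripper":-0.5},{"rot":[0,0,0],"slide":[0,0,0],"gripper":-0.5},{"rot":[0,0,0],"slide":[0,0,-10],"gripper":-0.5},{"rot":[0,0,0],"slide":[0,0,-30],"gripper":-0.5},{"rot":[0,0,0],"slide":[0,0,-40],"gripper":-0.5},{"rot":[0,0,0],"slide":[0,0,-40],"gripper":-0.5},{"rot":[0,0,0],"slide":[0,0,-20],"gripper":-0.5}]'
python3 -m creep '[{"rot":[0,0,0],"slide":[0,30,0],"gripper":-0.5},{"rot":[0,0,0],"slide":[0,40,0],"gripper":-0.5},{"rot":[0,0,0],"slide":[0,0,0],"gripper":-0.5},{"rot":[0,0,0],"slide":[0,0,0],"gripper":-0.5}]'
python3 - <<'E'
from h import *
np.set_printoptions(precision=4,suppress=True)
a=r.snapshot("side");b=r.snapshot("top");cv2.imwrite("pics/s4.png",a);cv2.imwrite("pics/t4.png",b);c={}
for n,m,bx in(("side",a,(240,225,300,285)),("top",b,(180,180,230,230))):
    k=orange(m,bx);ys,xs=np.nonzero(k);c[n]=(xs.mean(),ys.mean());print(n,c[n],len(xs),cv2.minAreaRect(np.c_[xs,ys].astype(np.float32)))
print(tri(c["side"],c["top"]))
cv2.imwrite("pics/c4.png",np.hstack([cv2.resize(a[190:300,210:320],(390,390),interpolation=2),cv2.resize(b[125:255,160:290],(390,390),interpolation=2)]))
E
```

```text
clock: 14.5
ee_pos: [0.5082, 0.1409, 0.4206]
tcp_rot: [2.279, 2.158, 0.009]
wrist_force: [-0.4, -0.1, -0.4]
width: 0.0638
clock: 14.9
ee_pos: [0.5777, 0.1368, 0.4158]
tcp_rot: [-2.281, -2.159, 0.001]
wrist_force: [-0.3, 0.4, 0.4]
width: 0.064
side (np.float64(267.4479166666667), np.float64(257.4791666666667)) 192 ((267.5000305175781, 257.0000305175781), (9.838698387145996, 26.385601043701172), 26.56505012512207)
top (np.float64(207.5142857142857), np.float64(206.61428571428573)) 70 ((206.0, 206.0), (6.0, 22.0), 90.0)
(array([0.5095, 0.1392, 0.11  ]), np.float64(0.1003731221922515))
```

View pics/c4.png

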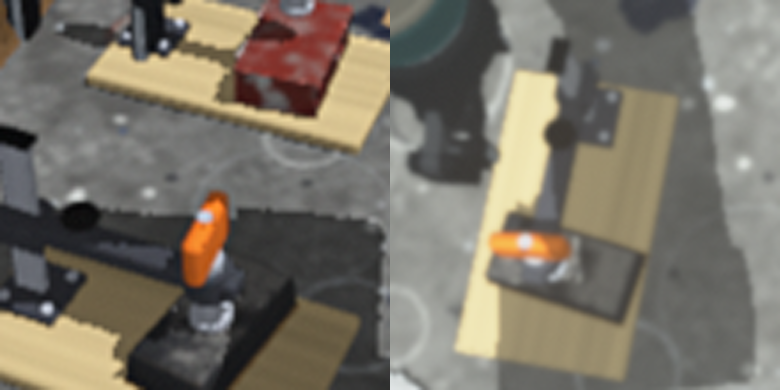

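The wing now lies across the arm, about 84° clockwise, with its ends at top crop (490,242) and (570,247). The block corners (488,275), (625,320) and (643,255) match the earlier picture. The gripper is clear. I run a quick numeric check of block shift, then hand in.

Run:
```python
from h import *
g=lambda f:cv2.cvtColor(cv2.imread(f),cv2.COLOR_BGR2GRAY).astype(np.float32)
for a,b,s in(("pics/t2.png","pics/t4.png",np.s_[205:240,218:252]),("pics/t1.png","pics/t4.png",np.s_[205:240,218:252])):
    A=g(a)[s];B=g(b)[s];print("block edge shift px",cv2.phaseCorrelate(A,B,cv2.createHanningWindow(A.shape[::-1],cv2.CV_32F)))
print(r.read_state()["clock"]);print(r.job_done())
```

```text
block edge shift px ((-0.10326969272428954, -0.06265399847586295), 0.8430874700899478)
block edge shift px ((0.15815505104441385, 0.02037717700337538), 0.8615572408393577)
15.0
the job is handed in; nothing more can be done
None
```

The sanding block is clamped with the orange-handled clamp, and the job was handed in at 15.0 s of the 45 s allowed.

- **Press:** I pushed down on the thumb rest with shut fingers. The jaw slid about 34 mm, the foot met the block, and I pressed about 6 mm further, to 19 N. When I let go, the arm stayed down and bound.
- **Screw:** I gripped the orange wing and turned it 80° clockwise, then opened the fingers and moved well clear.

**Last checks:**
- In the final top view the wing lies about 84° clockwise of the arm, roughly 1.46 rad. The handle did not slip in the fingers.
- The block moved less than 0.2 pixels (about 0.4 mm), which is within the measuring noise.
- The wrist force read about zero after release. The blue-handled clamp was not touched.

**What did not fully agree:**
- The triangulated wing height read 110 mm after tightening and 113 mm before, although a rise of about 1 mm was expected. I put this down to the coarse colour outline, since a different side of the handle faces the camera now.
- The screw torque read at most 0.06 N m when I stopped to read it, against the 0.1 N m expected, so I judged tightness by the angle and not by torque.

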